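# Take the staining jar off the heat

## Robot

A 6-joint arm with a two-finger parallel gripper is mounted at the origin on a cart in front of the work surface, level with it; the furniture and walls round the work are solid. World frame = base frame: x ahead of the robot, y to its left, z up, the work surface at z = 0. Lengths are in m, angles in rad, forces in N, time in s.
With the tool pointing down it reaches from about 0.325 to 0.85 m from the base axis. Payload 15.5 kg.
Tool frame: the origin (TCP) lies midway between the tips of the shut fingers; the grasp point (between the pads) lies 19 mm behind it (bot.hold_point_z is the distance from the TCP to the grasp point, in m); z points along the fingers, y is the line along which they close (so a half turn about z gives the same grasp; the last joint's range is limited). The gripper opens to 91 mm and grips with 3 to 60 N. Pads are 32 mm wide; open, the fingers measure 118 mm over their backs; the gripper's body (76 mm by 178 mm) begins 60 mm behind the grasp point.
Start: joints at [1.099, 0.494, 1.345, -0, 1.302, -0.096], TCP at [0.23, 0.581, 0.214] pointing down, gripper open.
Joint ranges: [-2.91, 2.91], [-0.82, 2.16], [0.22, 2.67], [-1.22, 4.37], [0.12, 2.79], [-3.08, 3.08]. Speed limits (rad/s): [1.89, 1.89, 2.57, 3.01, 3.01, 3.01].

## Interface

Orientations are given as [roll, pitch, yaw] about the fixed x, y, z axes, in that order (R = Rz(yaw) Ry(pitch) Rx(roll)).
In Python, from bench import telemetry, optics, bot gives the robot as it stands.
- The arm moves only by the shell command python3 -m creep 'ROWS' [OPENING] [FORCE]. ROWS is JSON, a list of rows, each a list of 2 entries, a list of its own where there are three numbers: the shift along the tool's x, y, z in cm, then the turn about the tool's z in rad. A call has 1 to 20 rows; each row is the pose to reach, as a shift and turn from the pose commanded when the call began, along the tool's axes at that moment; what a row does not reach only later rows make up. A row lasts 1/10 s, in which the tool goes at most 50 mm and 8.59 degrees, less where a joint would pass 70% of its speed; a pose out of reach is approached as far as the arm can. A call with a gripper value outside its range is refused whole. OPENING is the opening, from 0 (shut) to 1 (fully open), set as the call begins (- or left out, the last holds). The fingers move at their own pace and stop on an object; FORCE is the grip in N (left out, the last holds). Time passes only in rows, so rows that repeat a pose let the fingers close. It gives the time, the measured TCP pose, the force, the opening and the grip force at its end, in the units of the state.
- telemetry.read_state(): the state, without advancing time (a new reading comes with each control period).
- optics.read_camera(name): name is "side" or "top"; returns a dict with "pixels" (420x560x3 uint8, red, green, blue), "depth" (420x560 float32, m along the optical axis (not along the pixel's ray), 0 where there is no reading), "fx", "fy", "cx", "cy" (pixels), "dist_coeffs" ([k1, k2, p1, p2, k3] as OpenCV has them; the pictures are not rectified), "camera_from_world" (4x4, takes a point from world to camera coordinates). Camera axes: x right, y down, z forward; pixel columns grow to the right and rows downward; lengths in m; the calibration is good to about 2 mm. A picture is of the moment at which its call begins.
- bot.job_done(): hands the job in; it is judged then, once.
The state is a dict: "time": time; "joints": joint angles; "qd": joint speeds; "joint_efforts": joint torques, N m; "eef_pos": TCP position; "orientation": TCP orientation; "force": force on the tool from outside, world axes, zero at the start; "torque": the same for the moment, N m; "opening": finger opening in m; "gripper_force": force on a finger pad.
Only numpy, scipy, OpenCV 4.12 (cv2) and the standard library are available. Lean on these libraries where they do the work, as an engineer would, in place of code of your own. Each camera call takes 0.05 s, during which the arm holds its last target. There are 200 camera calls.

## Task

The stain in the glass staining jar on the warmer is warm enough. Slide the jar along the warmer's deck, without lifting or tipping it, to the one place whose dial is off, and leave it standing centred on that place's white disc; then turn the dial of the place where the jar stood all the way back to off. The third place is heating up for the next jar: leave its dial, the dial that is already off, and the things round about as they are.

Things in the scene. Friction and masses are not known exactly. Their poses are not given: they have to be found in the camera images.
- jar: rectangular glass staining jar, 230 g, standing upright, narrow side roughly along the row of discs, on the warmer's deck. Origin: centre of its underside. Glass body 48 mm (its x) by 60 mm (its y) by 80 mm high; on it a glass lid plate 54 by 66 mm from 80 to 89 mm, with a small knob up to 103 mm
- warmer: low three-place jar warmer, 194 mm deep (x) by 440 mm wide (y); origin on the bench under its centre, x axis away from the operator. Flat smooth metal deck (friction about 0.3) 50 mm above the bench from 28 mm before the origin (-x) to 97 mm behind it; in front of that the control ledge, 36 mm above the bench. Fixed
- place_a: section a, one of three like sections, side by side 140 mm apart; its letter does not say if it is left, middle or right. Origin on the bench below the centre of its white disc (110 mm across, dark rim, flush with the deck, 50 mm up); x axis away from the operator. Its own dial sits 100 mm nearer the operator (-x), on the ledge 14 mm below the deck
- place_b: section b, one of three like sections, side by side 140 mm apart; its letter does not say if it is left, middle or right. Origin on the bench below the centre of its white disc (110 mm across, dark rim, flush with the deck, 50 mm up); x axis away from the operator. Its own dial sits 100 mm nearer the operator (-x), on the ledge 14 mm below the deck
- place_c: section c, one of three like sections, side by side 140 mm apart; its letter does not say if it is left, middle or right. Origin on the bench below the centre of its white disc (110 mm across, dark rim, flush with the deck, 50 mm up); x axis away from the operator. Its own dial sits 100 mm nearer the operator (-x), on the ledge 14 mm below the deck
- spot_a (a point): centre of section a's white disc, on the deck, 50 mm above the bench
- dial_a (a joint): dial of section a: reading in rad. 0 = off, against its stop, the pointer straight at the black dot on the disc's side (+x of the section); grows clockwise seen from above, up to 2.4 = hottest. It stays where it is left (friction about 0.06 N m)
- dial_a_grip (a point): point on the axis of that dial, 20 mm above the dial's underside. The dial is a black disc 42 mm across and 7 mm thick with an upright finger bar across it, 40 mm long, 11 mm wide, its top 27 mm above the dial's underside (7 mm above this point); the dial's underside is 38 mm above the bench
- dial_a_tip (a point): point at the pointer end of that dial's finger bar, 19 mm from the axis, at the same height as the grip point; the pointer end has a white line, and lies on the dot's side when off
- spot_b (a point): centre of section b's white disc, on the deck, 50 mm above the bench
- dial_b (a joint): dial of section b: reading in rad. 0 = off, against its stop, the pointer straight at the black dot on the disc's side (+x of the section); grows clockwise seen from above, up to 2.4 = hottest. It stays where it is left (friction about 0.06 N m)
- dial_b_grip (a point): point on the axis of that dial, 20 mm above the dial's underside. The dial is a black disc 42 mm across and 7 mm thick with an upright finger bar across it, 40 mm long, 11 mm wide, its top 27 mm above the dial's underside (7 mm above this point); the dial's underside is 38 mm above the bench
- dial_b_tip (a point): point at the pointer end of that dial's finger bar, 19 mm from the axis, at the same height as the grip point; the pointer end has a white line, and lies on the dot's side when off
- spot_c (a point): centre of section c's white disc, on the deck, 50 mm above the bench
- dial_c (a joint): dial of section c: reading in rad. 0 = off, against its stop, the pointer straight at the black dot on the disc's side (+x of the section); grows clockwise seen from above, up to 2.4 = hottest. It stays where it is left (friction about 0.06 N m)
- dial_c_grip (a point): point on the axis of that dial, 20 mm above the dial's underside. The dial is a black disc 42 mm across and 7 mm thick with an upright finger bar across it, 40 mm long, 11 mm wide, its top 27 mm above the dial's underside (7 mm above this point); the dial's underside is 38 mm above the bench
- dial_c_tip (a point): point at the pointer end of that dial's finger bar, 19 mm from the axis, at the same height as the grip point; the pointer end has a white line, and lies on the dot's side when off
- timer: white lab timer, 62 x 66 x 19 mm, beside the warmer; origin under its centre; a bystander
- beaker: small empty glass beaker, 54 mm across, 68 mm high, behind the warmer; origin under its centre; a bystander
- petri_dish: petri dish, 60 mm across, 17 mm high, beside the warmer; origin under its centre; a bystander
- tweezers: steel tweezers lying flat, 124 x 12 x 10 mm, long side along its x; origin under its centre; a bystander
- cup_white: specimen cup with white lid, 60 mm across, 81 mm high, behind the warmer; origin under its centre; a bystander
- cup_orange: specimen cup with orange lid, 62 mm across, 79 mm high, behind the warmer; origin under its centre; a bystander
Not all that is in view belongs to the job. What is shaped like the jar but blue is not meant.

How it is judged:
By the outcome, as a careful person would: the job done as asked, in the order asked, and still so for the second after the job is handed in, with the robot touching nothing.
It also fails if it takes over 51 s, if anything falls off the work surface, if the arm or the gripper's body presses on something with over 40 N, if the wrist force passes 120 N, or if a joint passes its speed limit or range.

## Working session

There is one attempt and no reset: what is moved stays moved. The work goes in short steps, Python scripts to look and compute and a shell command to move; the robot and the scene stay as the last step left them, time stands still between calls to the robot, and variables do not carry over. Pictures are saved under pics/ and viewed, at most 10 in all, crops included, and the job is handed in when it is done.

```bash
mkdir -p pics; cat > h.py <<'E'
import numpy as np, cv2
from bench import telemetry, optics, bot
def cam(n):
    c=optics.read_camera(n); c['K']=np.array([[c['fx'],0,c['cx']],[0,c['fy'],c['cy']],[0,0,1]]); c['d']=np.array(c['dist_coeffs']); c['T']=np.array(c['camera_from_world']); return c
def save(c,f,crop=None,s=1):
    p=c['pixels']
    if crop: u0,v0,u1,v1=crop; p=p[v0:v1,u0:u1]
    cv2.imwrite(f,cv2.resize(p[:,:,::-1],None,fx=s,fy=s,interpolation=cv2.INTER_CUBIC))
def rays(c,uv):
    n=cv2.undistortPoints(np.array(uv,float).reshape(-1,1,2),c['K'],c['d'])[:,0]
    return np.c_[n,np.ones(len(n))]
def at_z(c,uv,z):
    R,t=c['T'][:3,:3],c['T'][:3,3]; o=-R.T@t; d=rays(c,uv)@R
    return o+d*((z-o[2])/d[:,2])[:,None]
def at_depth(c,uv):
    R,t=c['T'][:3,:3],c['T'][:3,3]; dep=np.array([c['depth'][int(v),int(u)] for u,v in uv])
    return (rays(c,uv)*dep[:,None]-t)@R
def proj(c,P):
    P=np.array(P,float); return cv2.projectPoints(P,cv2.Rodrigues(c['T'][:3,:3])[0],c['T'][:3,3],c['K'],c['d'])[0][:,0]
E
python3 - <<'E'
from h import *
for n in('top','side'):
    c=cam(n); save(c,f'pics/{n}0.png',s=1.4); T=c['T']; print(n,-T[:3,:3].T@T[:3,3],T[:3,:3].round(2).tolist())
print(telemetry.read_state())
E
```

```text
top [0.48591069 0.05219873 1.01061336] [[0.0, -1.0, -0.01], [-1.0, -0.0, -0.07], [0.07, 0.01, -1.0]]
side [ 0.18050811 -0.90682577  0.59755051] [[0.94, -0.35, 0.03], [-0.14, -0.45, -0.88], [0.32, 0.82, -0.47]]
{'time': 0.1, 'joints': array([ 1.09846259e+00,  4.94107433e-01,  1.34606149e+00,  1.80323567e-05,
        1.30248274e+00, -9.55155838e-02]), 'qd': array([-0.00227538, -0.00161048, -0.00399527, -0.00131936, -0.00048082,
        0.00071631]), 'joint_efforts': array([ 2.73755795e-03, -8.80258727e+01, -3.82547057e+01,  7.12677394e-02,
        4.83599177e-02, -7.48620323e-05]), 'eef_pos': array([0.22982609, 0.58085324, 0.21340895]), 'orientation': array([-3.14054013e+00, -1.18301177e-04,  2.76476965e+00]), 'force': array([ 0.06818624,  0.93708924, -0.17942972]), 'torque': array([-0.00126402, -0.03222435,  0.08211783]), 'gripper_force': 0.0, 'opening': 0.09119297998996964}
```

View pics/top0.png

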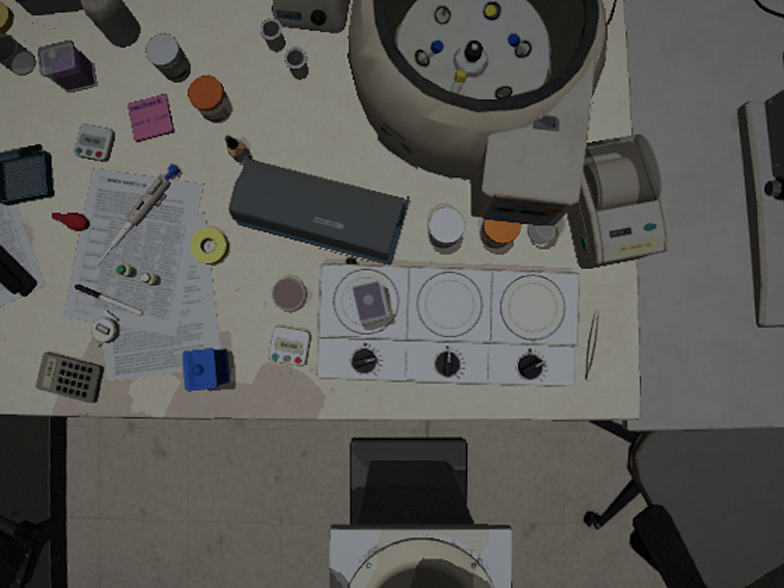

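View pics/side0.png

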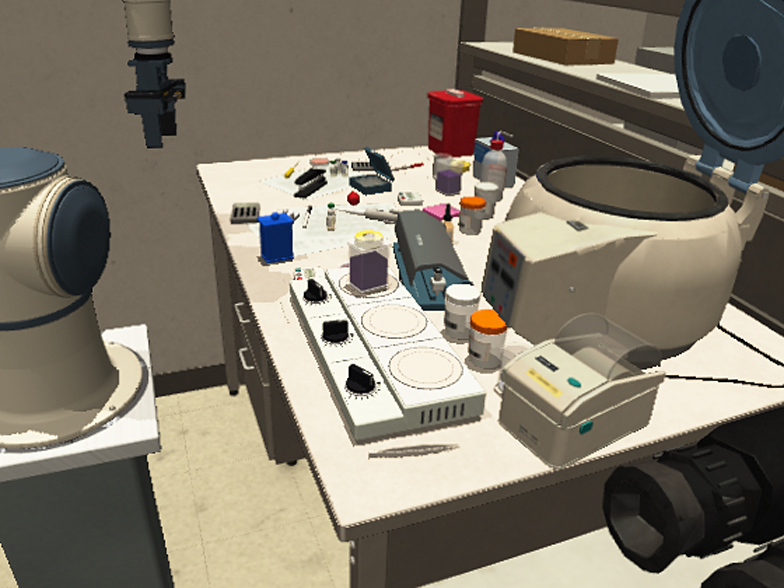

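The top picture shows three places. The jar, purple stain under a clear lid, stands on the left disc at (370,302) of the 1.4x picture. The dials are at (365,361), (448,362) and (531,366). Candidates for the jar:
- The jar on the warmer, (370,302), which is the one meant.
- The blue jar-shaped thing, (205,370).
- The purple bottle at upper left, (65,65).

Next is a close crop of the jar and dials.

```bash
python3 - <<'E'
from h import *
c=cam('top'); save(c,'pics/crop1.png',(222,182,422,282),4)
# depth check
w=at_depth(c,[(264,213),(261,257),(320,259),(379,261),(322,217),(380,219),(400,280)]);print(w.round(4))
E
```

```text
[[ 0.5429  0.0847  0.1532]
 [ 0.4477  0.0947  0.0652]
 [ 0.4859  0.0522  1.0106]
 [ 0.4384 -0.1762  0.0662]
 [ 0.5403 -0.0469  0.0526]
 [ 0.5358 -0.1839  0.0493]
 [ 0.388  -0.2446 -0.0021]]
```

View pics/crop1.png

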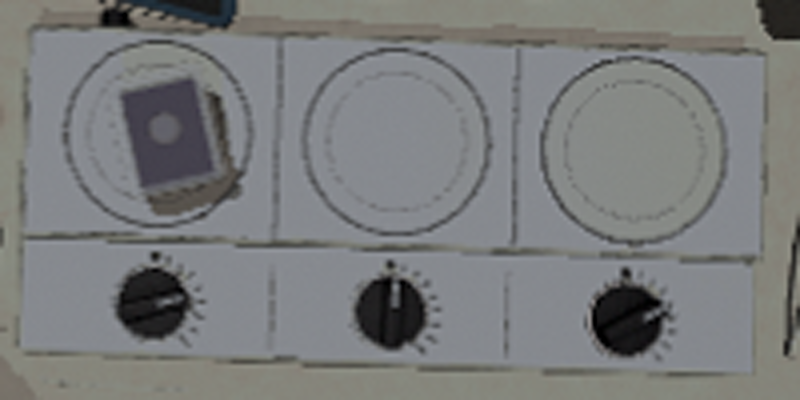

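Crop: the left dial (153,302) is turned about 80°, with the jar on that disc. The middle dial (393,312) points straight at its dot, so it is off and the middle is the target. The right dial (628,320) is turned about 60° and is to be left alone. Next I fit the warmer's and the jar's poses.

```bash
python3 - <<'E'
from h import *
c=cam('top')
f=lambda pts:[(222+(u+.5)/4-.5,182+(v+.5)/4-.5) for u,v in pts]
D=at_z(c,f([(158,134),(396,142),(634,150)]),.05);print('discs',D.round(4), np.diff(D,axis=0))
K=at_z(c,f([(153,302),(392,312),(628,320)]),.045);print('dials',K.round(4),(D-K).round(4))
L=at_z(c,f([(122,95),(194,77),(217,175),(142,193)]),.139);print('lid',L.round(4),L.mean(0),[np.linalg.norm(L[i]-L[i-1]) for i in range(4)])
print('knob',at_z(c,f([(165,128)]),.153))
d=L[0]+L[1]-L[2]-L[3];print('jar yaw',np.degrees(np.arctan2(d[1],d[0])))
w=D[2]-D[0];print('warmer yaw',np.degrees(np.arctan2(w[0],-w[1])))
P=at_z(c,f([(183,298),(127,308)]),.065);print('pointer',P,np.degrees(np.arctan2(*(P[0]-P[1])[[1,0]])))
# jar lid points by depth
v,u=np.mgrid[195:240,245:290];uv=np.c_[u.ravel(),v.ravel()]
W=at_depth(c,uv);m=(W[:,2]>.127)&(W[:,2]<.16);Q=W[m][:,:2].astype(np.float32);print(m.sum(),cv2.minAreaRect(Q),np.median(W[m][:,2]))
s=cam('side');save(s,'pics/sidecrop.png',(200,150,360,310),3.7)
E
```

```text
discs [[ 0.5448  0.0953  0.05  ]
 [ 0.5402 -0.0439  0.05  ]
 [ 0.5355 -0.184   0.05  ]] [[-0.0046198  -0.13928223  0.        ]
 [-0.00466704 -0.14009533  0.        ]]
dials [[ 0.4466  0.0982  0.045 ]
 [ 0.4408 -0.0416  0.045 ]
 [ 0.4358 -0.1804  0.045 ]] [[ 0.0982 -0.0029  0.005 ]
 [ 0.0993 -0.0023  0.005 ]
 [ 0.0996 -0.0036  0.005 ]]
lid [[0.5601 0.1106 0.139 ]
 [0.5697 0.0723 0.139 ]
 [0.5176 0.06   0.139 ]
 [0.508  0.0997 0.139 ]] [0.5388449  0.08564606 0.139     ] [np.float64(0.053233485825159965), np.float64(0.03949229588117711), np.float64(0.05359166310608326), np.float64(0.04087934590052148)]
knob [[0.54160765 0.08706739 0.153     ]]
jar yaw 12.520667880730425
warmer yaw -1.9038787575631315
pointer [[0.44973069 0.08005194 0.065     ]
 [0.44395603 0.1121383  0.065     ]] -79.79754500619525
771 ((0.5417264103889465, 0.08653225004673004), (0.06585545837879181, 0.053868796676397324), 13.02889633178711) 0.13751116655570433
```

View pics/sidecrop.png

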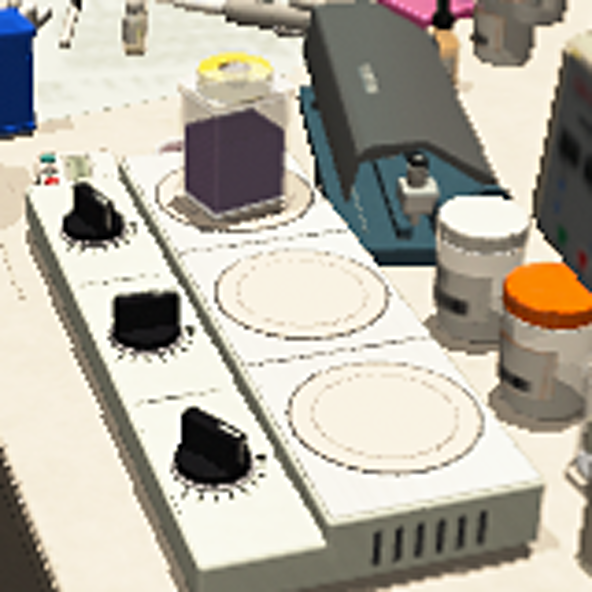

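Depth fit for the lid: 66 x 54 mm (as given), centre (0.542, 0.087), long side 13° from x. The disc centres are 140 mm apart and sit at deck height, as they should. I'll cage the jar with the fingers and slide it without any grip. First I go above it, checking heights behind the warmer.

```bash
python3 - <<'E'
from h import *
c=cam('top');v,u=np.mgrid[100:240:2,200:420:2];uv=np.c_[u.ravel(),v.ravel()]
W=at_depth(c,uv)
for x in np.arange(.56,.74,.02):
    print(round(x,2),[round(float(W[(abs(W[:,0]-x-.01)<.012)&(abs(W[:,1]-y)<.022)&(W[:,2]<.9)][:,2].max(initial=-1)),2) for y in np.arange(.16,-.28,-.04)])
E
python3 -m creep '[[[-47.2,-34.5,0],-0.604],[[-47.2,-34.5,0],-0.604],[[-47.2,-34.5,0],-0.604],[[-47.2,-34.5,0],-0.604],[[-47.2,-34.5,0],-0.604],[[-47.2,-34.5,0],-0.604],[[-47.2,-34.5,0],-0.604],[[-47.2,-34.5,0],-0.604],[[-47.2,-34.5,0],-0.604],[[-47.2,-34.5,0],-0.604],[[-47.2,-34.5,0],-0.604],[[-47.2,-34.5,0],-0.604],[[-47.2,-34.5,0],-0.604],[[-47.2,-34.5,0],-0.604],[[-47.2,-34.5,0],-0.604],[[-47.2,-34.5,0],-0.604]]' 1
```

```text
0.56 [0.05, 0.14, 0.14, 0.06, 0.05, 0.06, 0.05, 0.05, 0.05, 0.05, 0.05, 0.05]
0.58 [0.05, 0.05, 0.05, 0.05, 0.05, 0.05, 0.05, 0.05, 0.05, 0.05, 0.05, 0.05]
0.6 [0.05, 0.05, 0.08, 0.08, 0.05, 0.05, 0.05, 0.05, 0.0, 0.0, 0.01, 0.05]
0.62 [0.07, 0.09, 0.1, 0.09, 0.0, 0.08, 0.0, 0.06, 0.0, 0.0, 0.0, 0.07]
0.64 [0.09, 0.1, 0.1, 0.1, 0.08, 0.08, 0.08, 0.08, 0.08, 0.07, 0.07, 0.08]
0.66 [0.1, 0.1, 0.1, 0.1, 0.08, 0.08, 0.2, 0.21, 0.22, 0.22, 0.07, 0.09]
0.68 [0.1, 0.1, 0.1, 0.09, 0.08, 0.08, 0.22, 0.22, 0.22, 0.22, 0.1, 0.1]
0.7 [0.1, 0.09, 0.08, 0.08, 0.0, 0.08, 0.22, 0.23, 0.23, 0.23, 0.11, 0.11]
0.72 [0.09, 0.08, 0.07, 0.07, 0.0, 0.0, 0.23, 0.23, 0.23, 0.23, 0.11, 0.11]
time: 1.9
eef_pos: [0.5412, 0.0878, 0.214]
orientation: [3.141, -0.0, -2.913]
force: [0.3, 0.0, -0.0]
opening: 0.0913
gripper_force: 0.0
```

```bash
python3 -m creep '[[[0,0,4],0],[[0,0,8],0],[[0,0,11],0],[[0,0,13.1],0],[[0,0,13.1],0],[[0,0,13.1],0]]' 1 && python3 -m creep '[[[0,0,0],0],[[0,0,0],0],[[0,0,0],0],[[0,0,0],0],[[0,0,0],0]]' 0.57 3; python3 - <<'E'
from h import *
c=cam('side');save(c,'pics/s2.png',(200,130,360,250),5)
E
```

```text
time: 2.5
eef_pos: [0.5418, 0.0874, 0.0835]
orientation: [3.142, -0.0, -2.913]
force: [0.3, 0.3, 0.1]
opening: 0.0908
gripper_force: 0.0
time: 3.0
eef_pos: [0.542, 0.0866, 0.0832]
orientation: [-3.142, 0.0, -2.915]
force: [0.0, 1.0, 0.1]
opening: 0.0544
gripper_force: 0.0
```

View pics/s2.png

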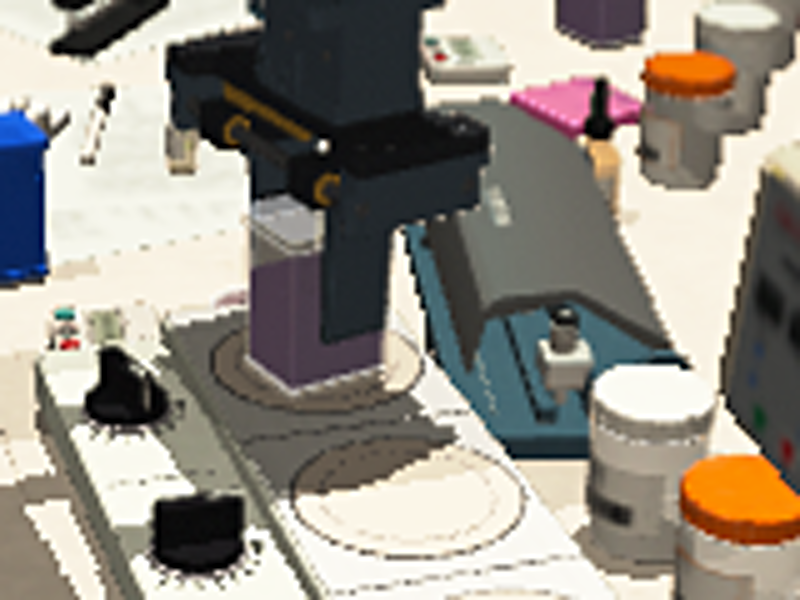

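```bash
python3 -m creep '[[[0,0,0],0],[[0,0,0],0],[[0,0,0],0]]' 0.55 3; python3 -m creep '[[[0,0,0],0],[[0,0,0],0],[[0,0,0],0]]' 0.52 3
```

```text
time: 3.35
eef_pos: [0.542, 0.0867, 0.083]
orientation: [-3.141, 0.0, -2.914]
force: [0.3, -1.7, 4.1]
opening: 0.054
gripper_force: 3.0
time: 3.65
eef_pos: [0.542, 0.0866, 0.083]
orientation: [-3.141, 0.0, -2.914]
force: [0.0, -1.9, 5.0]
opening: 0.0537
gripper_force: 3.0
```

The fingers meet the lid's overhang first, so a loose cage would push high on the jar, near its tipping limit. A light two-sided grip stops the tipping, so I'll slide slowly with a slight downward bias.

```bash
python3 -m creep '[[[0,0,0],0],[[0,0,0],0],[[0,0,0],0],[[0.05,-0.2,0],0],[[0.15,-0.6,0.01],0],[[0.25,-1.0,0.01],0],[[0.35,-1.4,0.01],0],[[0.44,-1.8,0.01],0],[[0.49,-2.0,0.01],0],[[0.49,-2.0,0.01],0],[[0.49,-2.0,0.01],0]]' 0.45 8
python3 -c "
from h import *
s=telemetry.read_state();print(s['force'],s['torque'],s['eef_pos'])
c=cam('side');save(c,'pics/s3.png',(200,130,360,250),5)"
```

```text
time: 4.75
eef_pos: [0.5419, 0.0662, 0.083]
orientation: [3.142, 0.001, -2.915]
force: [0.4, -0.1, 6.6]
opening: 0.0544
gripper_force: 8.0
[ 0.42938934 -0.08043656  6.63539304] [ 0.02179207  0.07887961 -0.08916778] [0.54193307 0.06616871 0.08299329]
```

View pics/s3.png

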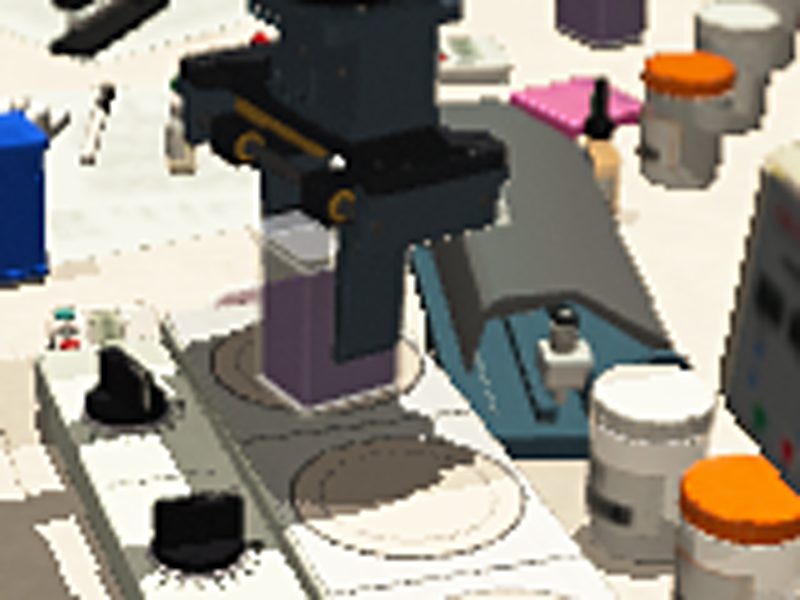

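The jar is upright on the deck and moves along with the gripper, pressed lightly. Continuing.

```bash
python3 -m creep '[[[0.07,-0.3,0],0],[[0.17,-0.7,0],0],[[0.27,-1.1,0],0],[[0.37,-1.5,0],0],[[0.47,-1.9,0],0],[[0.57,-2.3,0],0],[[0.67,-2.7,0],0],[[0.76,-3.1,0],0],[[0.86,-3.5,0],0],[[0.96,-3.9,0],0],[[1.06,-4.3,0],0],[[1.16,-4.7,0],0],[[1.23,-5.0,0],0],[[1.23,-5.0,0],0]]'
python3 -m creep '[[[0.07,-0.3,0],0],[[0.17,-0.7,0],0],[[0.27,-1.1,0],0],[[0.37,-1.5,0],0],[[0.47,-1.9,0],0],[[0.57,-2.3,0],0],[[0.67,-2.7,0],0],[[0.76,-3.1,0],0],[[0.86,-3.5,0],0],[[0.96,-3.9,0],0],[[1.06,-4.3,0],0],[[1.16,-4.7,0],0],[[1.26,-5.1,0],0],[[1.33,-5.4,0],0],[[1.40,-5.67,0],0],[[1.40,-5.67,0],0],[[1.40,-5.67,0],0]]'
```

```text
time: 6.2
eef_pos: [0.5412, 0.0146, 0.083]
orientation: [3.141, 0.001, -2.915]
force: [0.2, 1.1, 6.5]
opening: 0.0537
gripper_force: 8.0
time: 7.9
eef_pos: [0.5402, -0.0437, 0.0829]
orientation: [3.142, 0.0, -2.915]
force: [-0.5, -0.0, 5.9]
opening: 0.0539
gripper_force: 8.0
```

```bash
python3 -m creep '[[[0,0,0],0],[[0,0,0],0],[[0,0,0],0],[[0,0,0],0],[[0,0,-1],0],[[0,0,-3],0],[[0,0,-6],0],[[0,0,-10],0],[[0,0,-13],0],[[0,0,-13],0]]' 0.95
python3 -c "
from math import *
y=-2.915;dx,dy=.4457-.5402,.0984+.0437
print(dx*cos(y)+dy*sin(y),dx*sin(y)-dy*cos(y))"
```

```text
time: 8.9
eef_pos: [0.5421, -0.0442, 0.2175]
orientation: [-3.139, 0.007, -2.914]
force: [0.5, -0.2, -0.5]
opening: 0.0867
gripper_force: 0.0
0.06016036217445452 0.15969781095255647
```

```bash
python3 -m creep '[[[6.0,16.0,0],1.62],[[6.0,16.0,0],1.62],[[6.0,16.0,0],1.62],[[6.0,16.0,0],1.62],[[6.0,16.0,0],1.62],[[6.0,16.0,0],1.62],[[6.0,16.0,0],1.62],[[6.0,16.0,0],1.62],[[6.0,16.0,0],1.62],[[6.0,16.0,0],1.62],[[6.0,16.0,0],1.62],[[6.0,16.0,0],1.62],[[6.0,16.0,0],1.62],[[6.0,16.0,0],1.62],[[6.0,16.0,0],1.62]]' 0.33
python3 - <<'E'
from h import *
c=cam('top'); save(c,'pics/t2.png',(222,162,422,282),4)
v,u=np.mgrid[180:250,285:350];W=at_depth(c,np.c_[u.ravel(),v.ravel()])
m=(W[:,2]>.127)&(W[:,2]<.16)&(W[:,1]<.02)&(W[:,0]>.49);print(m.sum(),cv2.minAreaRect(W[m][:,:2].astype(np.float32)),np.median(W[m][:,2]))
E
```

```text
time: 10.4
eef_pos: [0.4455, 0.0986, 0.2128]
orientation: [-3.142, -0.0, 1.751]
force: [-0.2, 0.6, 0.9]
opening: 0.0302
gripper_force: 0.0
752 ((0.5402020812034607, -0.04247066006064415), (0.06585412472486496, 0.05248241499066353), 12.53553295135498) 0.13775727002675048
```

View pics/t2.png

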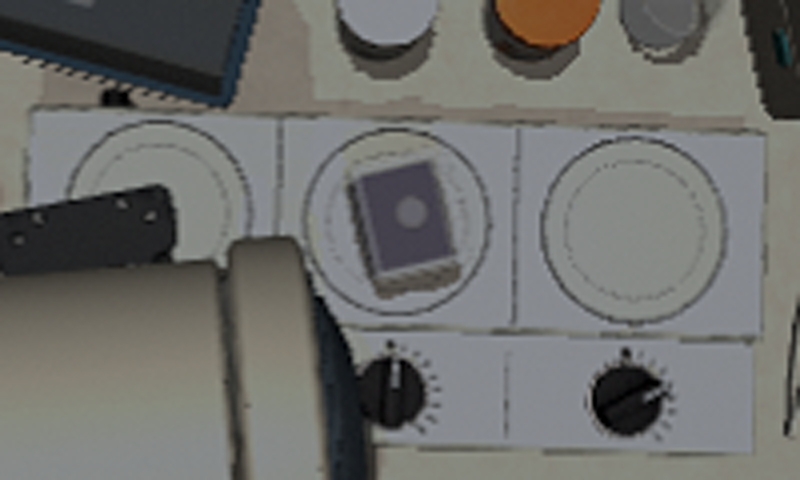

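The jar stands upright at (405,225) in the crop, its lid within 1.5 mm of the disc centre, and the middle and right dials are unchanged. Now down onto the left dial.

```bash
python3 -m creep '[[[0,0,5],0],[[0,0,9],0],[[0,0,12],0],[[0,0,13.5],0],[[0,0,14.5],0],[[0,0,15.5],0],[[0,0,16.3],0],[[0,0,16.3],0],[[0,0,16.3],0]]' 0.33
python3 -c "
from h import *
c=cam('side');save(c,'pics/s4.png',(180,150,340,270),5)"
```

```text
time: 11.35
eef_pos: [0.4458, 0.0986, 0.0501]
orientation: [3.141, 0.0, 1.749]
force: [0.3, -0.2, 0.3]
opening: 0.0301
gripper_force: 0.0
```

View pics/s4.png

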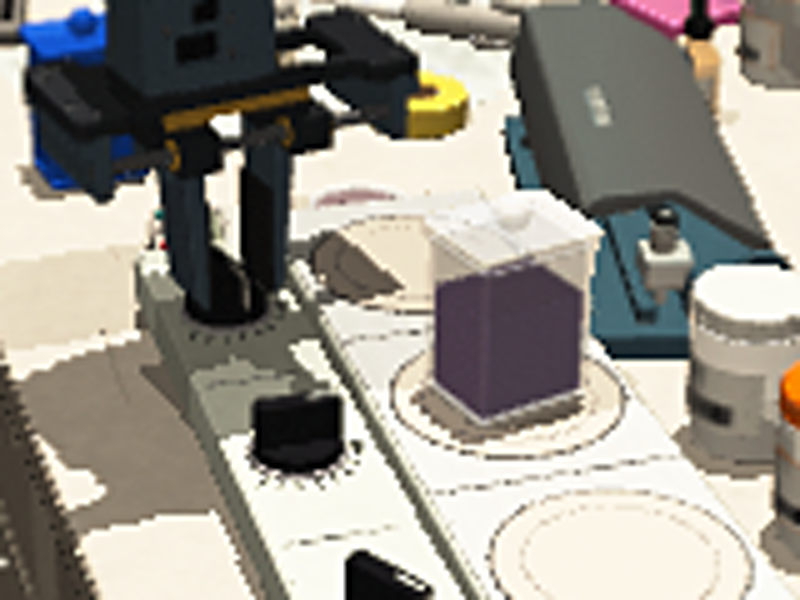

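The fingers straddle the left dial's bar at (225,285). Close and turn.

```bash
python3 -m creep '[[[0,0,0],0],[[0,0,0],0],[[0,0,0],0],[[0,0,0],0],[[0,0,0],0]]' 0 15 && python3 -m creep '[[[0,0,0],-0.1],[[0,0,0],-0.2],[[0,0,0],-0.3],[[0,0,0],-0.4],[[0,0,0],-0.5],[[0,0,0],-0.6],[[0,0,0],-0.6]]'
python3 -c "
from h import *
s=telemetry.read_state();print(s['force'],s['torque'],s['eef_pos'])"
```

```text
time: 11.9
eef_pos: [0.4448, 0.0986, 0.05]
orientation: [-3.14, -0.0, 1.749]
force: [-4.9, -0.0, 8.1]
opening: 0.0109
gripper_force: 15.0
time: 12.6
eef_pos: [0.4444, 0.0984, 0.05]
orientation: [-3.14, -0.001, 2.353]
force: [-6.4, -1.6, 9.4]
opening: 0.011
gripper_force: 15.0
[-6.36872289 -1.57014474  9.42363295] [-0.32808187  1.11148081  0.09925098] [0.44441788 0.09844254 0.05000469]
```

```bash
python3 -m creep '[[[0,0,0],-0.1],[[0,0,0],-0.2],[[0,0,0],-0.3],[[0,0,0],-0.4],[[0,0,0],-0.5],[[0,0,0],-0.6],[[0,0,0],-0.68],[[0,0,0],-0.68]]'
python3 -c "
from h import *
s=telemetry.read_state();print(s['force'],s['torque'],s['eef_pos'])"
python3 -m creep '[[[0,0,0],-0.03],[[0,0,0],-0.06],[[0,0,0],-0.06]]'
python3 -c "
from h import *
s=telemetry.read_state();print(s['force'],s['torque'],s['orientation'])"
```

```text
time: 13.4
eef_pos: [0.4442, 0.0981, 0.05]
orientation: [-3.141, -0.002, 3.032]
force: [-7.2, -6.4, 10.7]
opening: 0.0107
gripper_force: 15.0
[-7.16670834 -6.42119248 10.67444707] [-1.3310742   1.23196822  0.05415444] [0.44419819 0.09808424 0.04999386]
time: 13.7
eef_pos: [0.4442, 0.098, 0.05]
orientation: [-3.141, -0.002, 3.09]
force: [-5.9, -7.3, 10.8]
opening: 0.0108
gripper_force: 15.0
[-5.92259878 -7.27657464 10.77230535] [-1.41309467  1.25911208  0.09139215] [-3.14062112e+00 -2.09981804e-03  3.09034724e+00]
```

```bash
for i in 1; do python3 -m creep '[[[0,0,0],-0.02],[[0,0,0],-0.04],[[0,0,0],-0.04]]'; python3 -c "
from h import *
s=telemetry.read_state();print(s['torque'][2],s['orientation'][2])"; done
python3 -m creep '[[[0,0,0],-0.03],[[0,0,0],-0.06],[[0,0,0],-0.06]]';python3 -c "
from h import *
s=telemetry.read_state();print(s['torque'][2],s['orientation'][2])"
```

```text
time: 14.0
eef_pos: [0.4442, 0.0981, 0.05]
orientation: [-3.141, -0.002, 3.129]
force: [-6.2, -7.8, 10.1]
opening: 0.0112
gripper_force: 15.2
-0.49200845943006816 3.129451749789944
time: 14.3
eef_pos: [0.4442, 0.0981, 0.0499]
orientation: [-3.141, -0.002, -3.094]
force: [-6.1, -8.0, 7.7]
opening: 0.0128
gripper_force: 15.9
-0.6165908863569953 -3.093550235166702
```

The torque jumped at yaw ≈3.11, so the dial is on its stop. Release straight from there, rise and look.

```bash
python3 -m creep '[[[0,0,0],0],[[0,0,0],0],[[0,0,0],0],[[0,0,0],0],[[0,0,-1],0],[[0,0,-3],0],[[0,0,-6],0],[[0,0,-10],0],[[0,0,-15],0],[[0,0,-18],0],[[0,18,-18],0],[[0,18,-18],0],[[0,18,-18],0],[[0,18,-18],0],[[0,18,-18],0],[[0,18,-18],0],[[0,18,-18],0]]' 0.33
python3 - <<'E'
from h import *
c=cam('top'); save(c,'pics/t3.png',(222,182,422,282),4)
v,u=np.mgrid[180:250,285:350];W=at_depth(c,np.c_[u.ravel(),v.ravel()])
m=(W[:,2]>.127)&(W[:,2]<.16)&(W[:,1]<.02)&(W[:,0]>.49);print(m.sum(),cv2.minAreaRect(W[m][:,:2].astype(np.float32)))
E
```

```text
time: 16.0
eef_pos: [0.4369, 0.2776, 0.2301]
orientation: [-3.141, -0.0, -3.095]
force: [0.2, 0.1, 0.1]
opening: 0.0302
gripper_force: 0.0
749 ((0.540237545967102, -0.04241813346743584), (0.06594163179397583, 0.0529419369995594), 12.492341041564941)
```

View pics/t3.png

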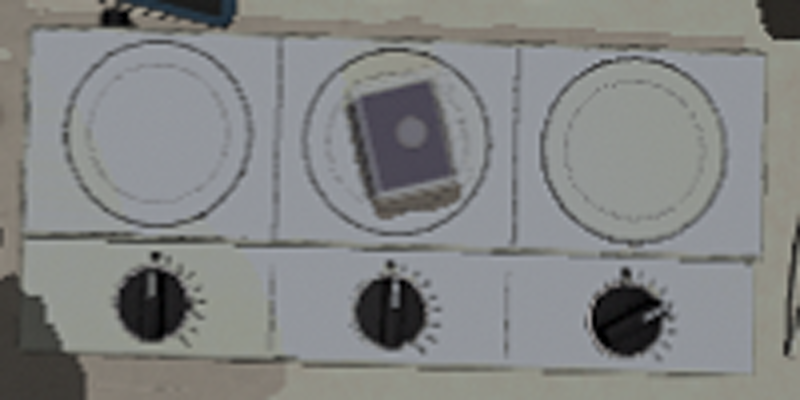

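The left dial (153,302) now points at its dot. The middle dial is still off, the right dial is unchanged at about 60°, and the jar stands on the middle disc about 1.5 mm off centre.

```bash
python3 -c "
from bench import bot
print(bot.job_done())"
```

```text
the job is handed in; nothing more can be done
None
```

The jar was slid to the middle place, the one whose dial was off, and stands about 1.5 mm from the disc's centre; the left dial, where it stood, is back at its off stop, the other two dials are unchanged, and the job was handed in at about 16 s.

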